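# Tip a spare suction lance out of its storage tube

### The job

The spare suction lance lies deep inside the clear square tube: pick the tube up by its middle and tip it mouth-down, mouth low over the counter, so that the lance slides forward until most of its yellow nozzle stands out but it does not fall out. Lay the tube flat on the counter and let go, then grip the yellow nozzle, draw the lance out and lay it gently, not dropped, flat inside the black tray on the right. Leave the empty tube lying flat on the counter, and do not disturb the carton, the spool and the screwdriver.

Things in the scene. Friction and masses are not known exactly. Their poses are not given: they have to be found in the camera images.
- tube: Loose clear plastic tube of square section lying on the counter: 200 mm long, 46 x 46 mm outside, walls 3 mm, 0.3 kg, rigid (may be squeezed with 50 N). Origin: centre of its underside; z up; x runs along it to the open mouth (narrow blue band) at x = +100 mm; the closed end (wide blue cap) has its inner face at x = -94 mm. At the start the mouth points to the robot's right, within 20 degrees.
- tube_mouth (a point): Centre of the tube's open mouth, 23 mm above the tube's underside; axes as the tube's.
- lance: Loose lance, 150 mm, 0.12 kg, in the tube: dark square body (95 mm long, 28 x 28 mm), then round yellow nozzle (55 mm long, 20 mm dia.). Origin: mid-length, on the axis, 17 mm above the counter when in the level tube; x points to the yellow end, at the start 28-42 mm inside the mouth. The body is slick (friction 0.22): it slides once the tube is tipped about 15 degrees, not when level. Grip it by the nozzle.
- lance_tip (a point): Free end of the yellow nozzle, on the axis. It may rest on the counter while the tube is tipped.
- lance_tail (a point): Other end of the lance (dark square body), on the axis, 150 mm behind the tip.
- tray: Fixed black open tray on a thin aluminium plate, to the robot's right: 240 mm (its x) by 150 mm (its y) outside, 45 mm high, walls and floor 5 mm thick. Origin: centre of its underside, at counter level; the long axis x points roughly to the robot's right.
- carton: Bystander: loose brown carton 60 x 90 x 40 mm, beyond the tube. Origin: centre of its underside.
- spool: Bystander: loose blue ring-shaped spool, 84 mm across, 40 mm high, beyond the tube. Origin: centre of its underside.
- driver: Bystander: loose screwdriver 190 mm long, lying on the far left. Origin near its middle.
Things that resemble listed ones, but are neither listed nor needed, are in the scene too. There is more than one size of the tube; the job needs the largest.

How it is judged:
On the way, in this order (a step that is already met when the one before it is completed fails the run):
1. the tube is tipped mouth-down by at least 11 degrees and the yellow end stands at least 20 mm out of the mouth (angle between tube's own x axis and vertical above 1.77 rad and x of lance_tip in the frame of tube above 0.12 m), for 0.1 s.
2. the tube lies flat on the counter, let go, with the yellow end 20 to 125 mm out of the mouth (height (world z) of tube between -0.008 and 0.008 m and angle between tube's own x axis and vertical between 1.52 and 1.62 rad and angle between tube's own z axis and vertical below 0.06 rad and x of lance_tip in the frame of tube between 0.12 and 0.225 m and contact force between the fingers and tube below 0.05 N and contact force between the fingers and lance below 0.05 N), for 0.2 s.
3. the fingers hold the lance, clear of the tube (its yellow end over 255 mm from the tube's centre) (contact force between the fingers and lance above 1 N and distance between lance_tip and tube above 0.255 m), for 0.1 s.
At the end, for the whole second after the job is handed in: The whole lance lies at rest inside the black tray, both ends within the walls and within 35 mm of the counter's height; the tube lies flat (within 3 degrees) on the counter, at rest; the carton, the spool and the screwdriver are within 20 mm of where they were (x of lance_tip in the frame of tray between -0.118 and 0.118 m and y of lance_tip in the frame of tray between -0.072 and 0.072 m and z of lance_tip in the frame of tray between 0 and 0.035 m and x of lance_tail in the frame of tray between -0.118 and 0.118 m and y of lance_tail in the frame of tray between -0.072 and 0.072 m and z of lance_tail in the frame of tray between 0 and 0.035 m and linear speed of each of lance, tube below 0.02 m/s and angular speed of lance below 0.2 rad/s and height (world z) of tube between -0.008 and 0.008 m and angle between tube's own x axis and vertical between 1.52 and 1.62 rad and angle between tube's own z axis and vertical below 0.06 rad and distance of each of carton, spool, driver from where it was at the start of the episode below 0.02 m); the robot touches nothing.
It fails at once if the lance is dropped or flung (faster than 1.4 m/s) (linear speed of lance above 1.4 m/s).
It fails at once if a bystander is moved by more than 40 mm (distance of any of carton, spool, driver from where it was at the start of the episode above 0.04 m).
It also fails if it takes over 59 s, if anything falls off the work surface, if the arm or the gripper's body presses on something with over 40 N, if the wrist force passes 120 N, or if a joint passes its speed limit or range.

### The arm

A 6-joint arm with a two-finger parallel gripper is mounted at the origin on the work surface. World frame = base frame: x ahead of the robot, y to its left, z up, the work surface at z = 0. Lengths are in m, angles in rad, forces in N, time in s.
With the tool pointing down it reaches from about 0.35 to 0.975 m from the base axis. Payload 4.9 kg.
Tool frame: the origin (TCP) lies on the mounting face of the last link; the fingertips stand 173 mm ahead of it and the grasp point (between the pads) lies 155 mm ahead of it (tcp_to_grasp is the distance from the TCP to the grasp point, in m); z points along the fingers, y is the line along which they close (so a half turn about z gives the same grasp; the last joint's range is limited). The gripper opens to 85 mm and grips with 20 to 120 N. Pads are 22 mm wide; open, the fingers measure 114 mm over their backs; the gripper's body (76 mm by 85 mm) begins 54 mm behind the grasp point. The pads swing forward as they close: fully open they stand 13 mm farther back than shut.
Start: joints at [-1.311, 0.053, 1.613, -0, 1.476, -0.119], TCP at [0.231, -0.581, 0.405] pointing down, gripper open.
Joint ranges: [-3.01, 3.01], [-1.01, 2.22], [0.06, 2.58], [-1.02, 4.17], [0.09, 2.62], [-3.14, 3.14]. Speed limits (rad/s): [2.57, 2.57, 3.14, 3.14, 3.14, 3.14].

### API

Orientations are given as a rotation vector (axis times angle).
In Python, from station import get_obs, get_image, calibration, finish_job, tcp_to_grasp gives the robot as it stands. The module is installed in compiled form; this text tells all that it offers.
- The arm moves only by the tool arm_command, never from a script. Its argument "plan" is a list that holds one entry, the list of rows, each a list of 6 numbers: the shift along the tool's x, y, z in cm, then the turn, a rotation vector about the tool's x, y, z in rad. A call has 1 to 12 rows; each row is the pose to reach, as a shift and turn from the pose commanded when the call began, along the tool's axes at that moment; what a row does not reach only later rows make up. A row lasts 1/12 s, in which the tool goes at most 41.7 mm and 7.16 degrees, less where a joint would pass 70% of its speed; a pose out of reach is approached as far as the arm can. A call with a gripper value outside its range is refused whole. "gripper" is the closure, from -1 (fully open) to 1 (shut), set as the call begins (left out, the last holds). The fingers move at their own pace and stop on an object; "force" is the grip in N (left out, the last holds). Time passes only in rows, so rows that repeat a pose let the fingers close. It gives the time, the measured TCP pose, the force, the opening and the grip force at its end, in the units of the state.
- get_obs(): the state, without advancing time (a new reading comes with each control period).
- get_image(name): name is "scene" or "top"; returns (picture, depth): 420x560x3 uint8, blue, green, red; 420x560 float32, m along the optical axis (not along the pixel's ray), 0 where there is no reading.
- calibration(name): a dict with "fx", "fy", "cx", "cy" (pixels), "dist" ([k1, k2, p1, p2, k3] as OpenCV has them; the pictures are not rectified), "pose" (4x4, takes a point from camera to world coordinates). Camera axes: x right, y up, looking along -z (the intrinsics and any distortion apply to the point x, -y, -z); pixel columns grow to the right and rows downward; lengths in m; the calibration is good to about 2 mm. A picture is of the moment at which its call begins. calibration takes no time and is no camera call.
- finish_job(): hands the job in; it is judged then, once.
The state is a dict: "t": time; "q": joint angles; "dq": joint speeds; "effort": joint torques, N m; "tool_pos": TCP position; "tool_rot": TCP orientation; "contact_force": force on the tool from outside, world axes, zero at the start; "wrist_torque": the same for the moment, N m; "opening": finger opening in m; "grip_force": force on a finger pad.
Only numpy, scipy, OpenCV 4.12 (cv2) and the standard library are available. Lean on these libraries where they do the work, as an engineer would, in place of code of your own. Each camera call takes 0.05 s, during which the arm holds its last target. There are 200 camera calls.

## Working session

There is one attempt and no reset: what is moved stays moved. The work goes in short steps, Python scripts to look and compute and a tool call to move; the robot and the scene stay as the last step left them, time stands still between calls to the robot, and variables do not carry over. Pictures are saved under pics/ and viewed, at most 10 in all, crops included, and the job is handed in when it is done.

Besides the shell and the picture viewer there is one more tool, called after "Request:" as name(argument=value, ...) on one line, values as JSON. arm_command: Moves the arm, as the interface text tells. Its arguments: {"type":"object","properties":{"plan":{"type":"array"},"gripper":{"type":"number"},"force":{"type":"number"}},"required":["plan"]}

```bash
mkdir -p pics
cat > h.py <<'E'
import numpy as np, cv2
from station import *
from scipy.spatial.transform import Rotation as R
def px2w(name,pts,z=None,depth=None):
    c=calibration(name);K=np.array([[c['fx'],0,c['cx']],[0,c['fy'],c['cy']],[0,0,1]])
    n=cv2.undistortPoints(np.array(pts,float).reshape(-1,1,2),K,np.array(c['dist'],float)).reshape(-1,2)
    P=np.array(c['pose']);out=[]
    for i,(a,b) in enumerate(n):
        d=P[:3,:3]@np.array([a,-b,-1.]);o=P[:3,3]
        if depth is not None:
            u,v=map(int,np.round(pts[i]));s=depth[v,u]
        else: s=((z[i] if np.ndim(z) else z)-o[2])/d[2]
        out.append(o+s*d)
    return np.array(out)
def show(name,fn,crop=None,k=1):
    im,d=get_image(name); np.save('d_%s.npy'%name,d); cv2.imwrite('full_%s.png'%name,im)
    if crop: u0,v0,u1,v1=crop; im=im[v0:v1,u0:u1]
    cv2.imwrite('pics/'+fn,cv2.resize(im,None,fx=k,fy=k,interpolation=cv2.INTER_CUBIC))
E
python3 - <<'E'
from h import *
show('scene','s0.png');show('top','t0.png')
o=get_obs();print(o['t'],R.from_rotvec(o['tool_rot']).as_matrix().round(3),o['tool_pos'],o['opening'],tcp_to_grasp)
for n in('scene','top'):print(np.array(calibration(n)['pose']).round(3))
E
```

```text
0.1 [[ 0.929  0.37  -0.001]
 [ 0.37  -0.929  0.002]
 [ 0.    -0.002 -1.   ]] [ 0.23105815 -0.58045872  0.40354504] 0.085637100799112 0.1547
[[-0.289 -0.583  0.759  1.385]
 [ 0.957 -0.176  0.23   0.31 ]
 [-0.     0.793  0.609  0.712]
 [ 0.     0.     0.     1.   ]]
[[ 0.026  0.98  -0.198  0.297]
 [-1.     0.028  0.009  0.069]
 [ 0.014  0.198  0.98   1.322]
 [ 0.     0.     0.     1.   ]]
```

View pics/s0.png

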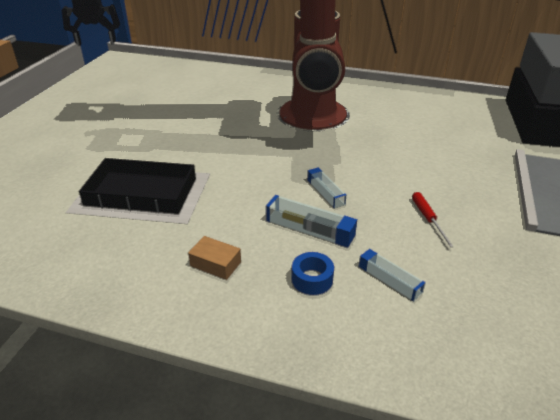

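View pics/t0.png

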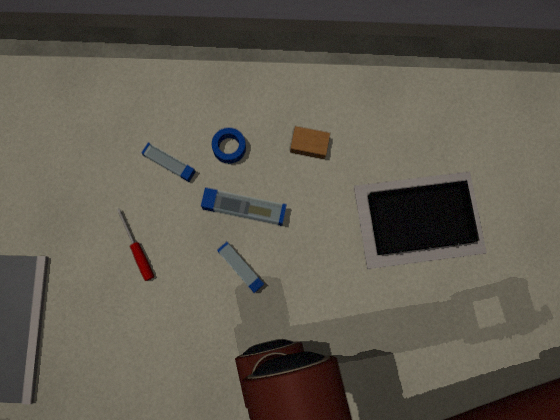

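The scene view shows the arm at rest and the objects on the counter. In the top view there are three candidate tubes: (168,162) small and empty, (241,267) small and empty, and (244,206) largest with the yellow/dark lance inside. The third fits; I'll confirm it in a crop and measure.

Run:
```python
from h import *
im=cv2.imread('full_top.png')
cv2.imwrite('pics/t0c.png',cv2.resize(im[175:245,190:300],None,fx=7,fy=7,interpolation=cv2.INTER_CUBIC))
d=np.load('d_top.npy')
pts=[(204,189),(202,208),(287,206),(284,225),(244,206)]
print(px2w('top',pts,z=.046).round(3)); print(px2w('top',pts,depth=d).round(3))
tr=[(368,195),(468,180),(479,240),(377,255)]
print('tray',px2w('top',tr,z=.045).round(3))
print('others',px2w('top',[(310,142),(228,145),(135,245),(241,267),(168,162)],z=.03).round(3))
```

```text
[[0.59  0.225 0.046]
 [0.543 0.227 0.046]
 [0.554 0.024 0.046]
 [0.507 0.031 0.046]
 [0.551 0.127 0.046]]
[[ 0.599  0.23   0.004]
 [ 0.549  0.231  0.014]
 [ 0.563  0.023  0.002]
 [ 0.515  0.029 -0.002]
 [ 0.551  0.127  0.043]]
tray [[ 0.587 -0.171  0.045]
 [ 0.631 -0.417  0.045]
 [ 0.484 -0.437  0.045]
 [ 0.442 -0.191  0.045]]
others [[ 0.721 -0.03   0.03 ]
 [ 0.707  0.173  0.03 ]
 [ 0.452  0.385  0.03 ]
 [ 0.406  0.13   0.03 ]
 [ 0.659  0.319  0.03 ]]
```

View pics/t0c.png

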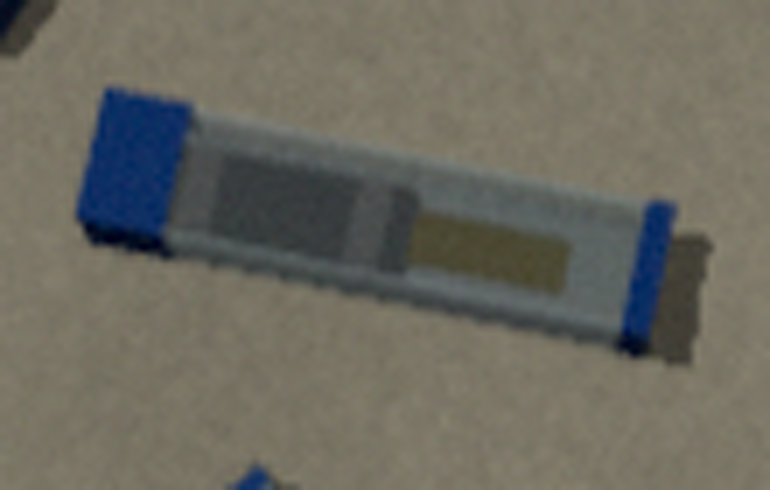

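The crop confirms it: the largest tube has its wide blue cap at left (205,197), the narrow mouth band at right (284,214) and the lance inside. Its centre is about (0.549, 0.127), and the mouth points along (-0.18,-0.98), with length and width matching the spec. I'll move above it.

Request:
arm_command(plan=[[[55.7,-53.9,12.4,0,0,-1.012],[55.7,-53.9,12.4,0,0,-1.012],[55.7,-53.9,12.4,0,0,-1.012],[55.7,-53.9,12.4,0,0,-1.012],[55.7,-53.9,12.4,0,0,-1.012],[55.7,-53.9,12.4,0,0,-1.012],[55.7,-53.9,12.4,0,0,-1.012],[55.7,-53.9,12.4,0,0,-1.012],[55.7,-53.9,12.4,0,0,-1.012],[55.7,-53.9,12.4,0,0,-1.012],[55.7,-53.9,12.4,0,0,-1.012],[55.7,-53.9,12.4,0,0,-1.012]]], gripper=-1, force=50)

```text
t: 1.1
tool_pos: [0.4339, -0.1284, 0.3252]
tool_rot: [2.412, 2.012, 0.0]
contact_force: [1.0, -0.2, -0.3]
opening: 0.0855
grip_force: 0.0
```

```bash
cat >> h.py <<'E'
def to(g,xdir,pitch=0):
    "row from current TCP to put grasp point at g, tool x along horizontal xdir, z down, then pitched about tool y"
    o=get_obs();Rc=R.from_rotvec(o['tool_rot']);p=np.array(o['tool_pos'])
    x=np.array([xdir[0],xdir[1],0.]);x/=np.linalg.norm(x);z=np.array([0,0,-1.]);y=np.cross(z,x)
    Rt=R.from_matrix(np.c_[x,y,z])*R.from_rotvec([0,pitch,0])
    pt=np.array(g)-tcp_to_grasp*Rt.as_matrix()[:,2]
    print('t',round(o['t'],2),'G now',(p+tcp_to_grasp*Rc.as_matrix()[:,2]).round(4),'open',round(o['opening'],4),'q',np.round(o['q'],2),'F',np.round(o['contact_force'],1))
    print('row',(Rc.inv().apply(pt-p)*100).round(2),(Rc.inv()*Rt).as_rotvec().round(3))
E
python3 - <<'E'
from h import *
to([.5485,.127,.125],[.178,.984])
E
```

```text
t 1.1 G now [ 0.4339 -0.1284  0.1705] open 0.0855 q [-0.45 -0.32  2.08 -0.    1.38 -0.27] F [ 1.  -0.2 -0.3]
row [27.18  6.7   4.55] [ 0.     0.    -0.001]
```

Request:
arm_command(plan=[[[27.2,6.7,4.5,0,0,0],[27.2,6.7,4.5,0,0,0],[27.2,6.7,4.5,0,0,0],[27.2,6.7,4.5,0,0,0],[27.2,6.7,4.5,0,0,0],[27.2,6.7,4.5,0,0,0],[27.2,6.7,4.5,0,0,0],[27.2,6.7,4.5,0,0,0],[27.2,6.7,4.5,0,0,0],[27.2,6.7,4.5,0,0,0],[27.2,6.7,4.5,0,0,0]]])

```text
t: 2.02
tool_pos: [0.5481, 0.1243, 0.2807]
tool_rot: [2.413, 2.011, -0.001]
contact_force: [0.8, -0.3, -0.1]
opening: 0.0852
grip_force: 0.0
```

Run:
```python
from h import *
to([.5485,.127,.026],[.178,.984])
show('scene','s1.png',(230,130,400,290),4)
```

```text
t 2.02 G now [0.5481 0.1242 0.126 ] open 0.0852 q [ 0.09  0.01  1.87 -0.    1.26  0.27] F [ 0.8 -0.3 -0.1]
row [ 0.28 -0.01 10.  ] [-0.     0.    -0.002]
```

View pics/s1.png

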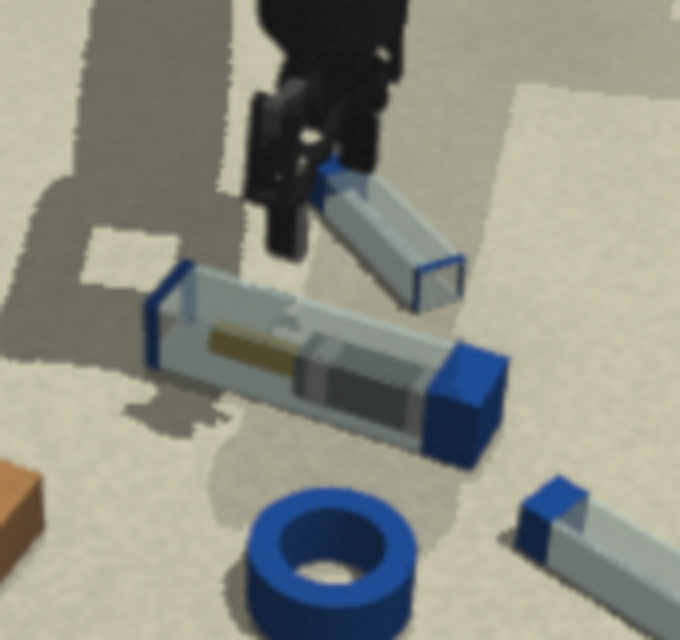

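The scene crop shows the gripper (black, about (330,130) in the crop) over and lined up across the tube. The tube's mouth is at the left (165,320), the cap at the right (470,400), and the spool and small tube are clear. Descending.

Request:
arm_command(plan=[[[0.3,0,2.5,0,0,0],[0.3,0,5,0,0,0],[0.3,0,7.5,0,0,0],[0.3,0,9,0,0,0],[0.3,0,10,0,0,0],[0.3,0,10,0,0,0],[0.3,0,10,0,0,0]]])

```text
t: 2.65
tool_pos: [0.5491, 0.1274, 0.181]
tool_rot: [2.413, 2.011, 0.0]
contact_force: [0.6, -0.1, 0.2]
opening: 0.0852
grip_force: 0.0
```

Request:
arm_command(plan=[[[0,0,0,0,0,0],[0,0,0,0,0,0],[0,0,0,0,0,0],[0,0,0,0,0,0],[0,0,0,0,0,0],[0,0,0,0,0,0],[0,0,0,0,0,0],[0,0,0,0,0,0]]], gripper=1, force=50)

```text
t: 3.32
tool_pos: [0.5501, 0.1281, 0.1826]
tool_rot: [2.41, 2.011, 0.004]
contact_force: [1.3, -0.9, 5.6]
opening: 0.0456
grip_force: 53.1
```

Run:
```python
from h import *
to([.5485,.127,.026+.048],[.178,.984],0)
to([.5485,.127,.026+.048],[.178,.984],np.radians(22))
```

```text
t 3.32 G now [0.5507 0.1282 0.0279] open 0.0456 q [ 0.1   0.15  1.9  -0.    1.08  0.28] F [ 1.3 -0.9  5.6]
row [-0.14 -0.12 -4.61] [ 0.004 -0.001 -0.001]
t 3.32 G now [0.5507 0.1282 0.0279] open 0.0456 q [ 0.1   0.15  1.9  -0.    1.08  0.28] F [ 1.3 -0.9  5.6]
row [-5.93 -0.12 -3.49] [ 0.004  0.383 -0.   ]
```

Request:
arm_command(plan=[[[0,0,-1,0,0,0],[0,0,-2.5,0,0,0],[0,0,-4,0,0,0],[0,0,-4.8,0,0,0],[0,0,-4.8,0,0,0],[0,0,-4.8,0,0,0],[0,0,-4.8,0,0,0]]])

```text
t: 3.9
tool_pos: [0.5482, 0.128, 0.2274]
tool_rot: [-2.411, -2.012, 0.003]
contact_force: [-0.2, 0.2, -4.1]
opening: 0.0455
grip_force: 52.4
```

Request:
arm_command(plan=[[[-1.35,0,0.06,0,0.087,0],[-2.42,0,0.19,0,0.157,0],[-3.22,0,0.34,0,0.209,0],[-3.74,0,0.46,0,0.244,0],[-4.26,0,0.6,0,0.279,0],[-4.78,0,0.76,0,0.314,0],[-5.29,0,0.93,0,0.349,0],[-5.8,0,1.13,0,0.384,0],[-5.8,0,1.13,0,0.384,0],[-5.8,0,1.13,0,0.384,0],[-5.8,0,1.13,0,0.384,0],[-5.8,0,1.13,0,0.384,0]]])

```text
t: 4.9
tool_pos: [0.5385, 0.0713, 0.2173]
tool_rot: [-2.199, -1.836, -0.427]
contact_force: [-0.6, 0.6, -3.8]
opening: 0.0453
grip_force: 52.3
```

Run:
```python
from h import *
to([.5485,.127,.074],[.178,.984],np.radians(22))
show('scene','s2.png',(210,120,380,270),4)
```

```text
t 4.9 G now [0.5488 0.1283 0.0738] open 0.0453 q [-0.08  0.04  1.97  0.43  1.12 -0.09] F [-0.6  0.6 -3.8]
row [-0.12 -0.01 -0.07] [-0.     0.001 -0.001]
```

View pics/s2.png

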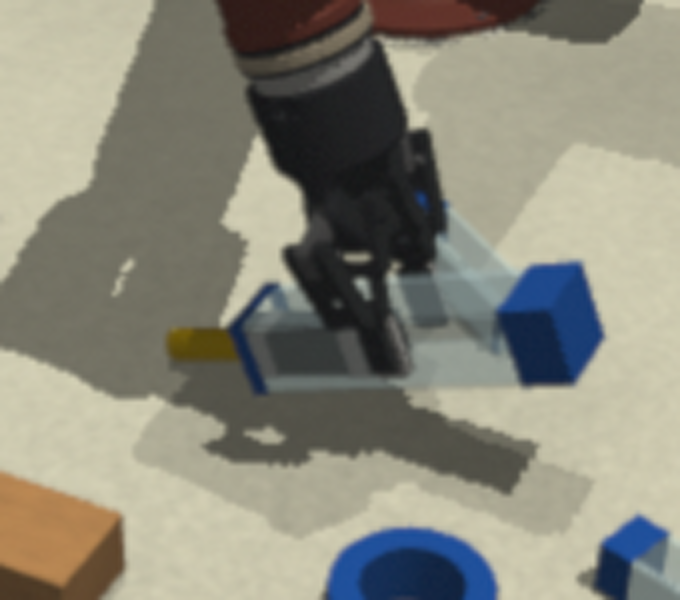

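The crop shows the tube tipped mouth-down with the yellow nozzle standing out at (200,345), almost all of it, and the dark body stopped at the mouth. I'll level about the grasp point and then lower.

Request:
arm_command(plan=[[[1.08,0,0.04,0,-0.07,0],[2.15,0,0.15,0,-0.14,0],[3.22,0,0.34,0,-0.209,0],[4.26,0,0.6,0,-0.279,0],[5.29,0,0.93,0,-0.349,0],[5.8,0,1.13,0,-0.384,0],[5.8,0,1.13,0,-0.384,0],[5.8,0,1.13,0,-0.384,0],[5.8,0,1.13,0,-0.384,0]]])

```text
t: 5.7
tool_pos: [0.5488, 0.128, 0.2285]
tool_rot: [-2.412, -2.012, -0.001]
contact_force: [-0.3, 0.5, -4.0]
opening: 0.0454
grip_force: 52.6
```

Run:
```python
from h import *
to([.5485,.127,.0275],[.178,.984],0)
```

```text
t 5.7 G now [0.5488 0.1282 0.0738] open 0.0454 q [0.1  0.08 1.89 0.   1.17 0.28] F [-0.3  0.5 -4. ]
row [-0.11 -0.01  4.63] [-0.    -0.001 -0.001]
```

Request:
arm_command(plan=[[[0,0,1.2,0,0,0],[0,0,2.4,0,0,0],[0,0,3.4,0,0,0],[0,0,4,0,0,0],[0,0,4.3,0,0,0],[0,0,4.5,0,0,0],[0,0,4.6,0,0,0],[0,0,4.7,0,0,0],[0,0,4.7,0,0,0],[0,0,4.7,0,0,0]]])

```text
t: 6.53
tool_pos: [0.5494, 0.1282, 0.1826]
tool_rot: [2.411, 2.012, 0.002]
contact_force: [-2.0, 0.0, 1.2]
opening: 0.0455
grip_force: 53.1
```

Run:
```python
from h import *
to([.5485,.127,.0275],[.178,.984],0)
```

```text
t 6.53 G now [0.5496 0.1282 0.0279] open 0.0455 q [ 0.1   0.15  1.91 -0.    1.08  0.28] F [-2.   0.   1.2]
row [-0.13 -0.07  0.04] [ 0.001 -0.    -0.001]
```

Request:
arm_command(plan=[[[0,0,0,0,0,0],[0,0,0,0,0,0],[0,0,0,0,0,0],[0,0,0,0,0,0],[0,0,0,0,0,0],[0,0,0,0,0,0],[0,0,0,0,0,0],[0,0,0,0,0,0]]], gripper=-1)

```text
t: 7.2
tool_pos: [0.549, 0.1281, 0.1817]
tool_rot: [2.412, 2.013, 0.0]
contact_force: [-0.5, 0.2, -0.3]
opening: 0.0854
grip_force: 0.0
```

Request:
arm_command(plan=[[[0,0,-2,0,0,0],[0,0,-5,0,0,0],[0,0,-8,0,0,0],[0,0,-12,0,0,0],[12,0,-14,0,0,0],[12,0,-14,0,0,0],[12,0,-14,0,0,0],[12,0,-14,0,0,0],[12,0,-14,0,0,0],[12,0,-14,0,0,0]]])

```text
t: 8.03
tool_pos: [0.5702, 0.2461, 0.3211]
tool_rot: [-2.412, -2.013, 0.002]
contact_force: [-0.4, 0.1, -0.5]
opening: 0.0854
grip_force: 0.0
```

Run:
```python
from h import *
to([.5485,.127,.15],[.178,.984],0)
show('top','t3.png',(190,165,300,245),7)
```

```text
t 8.03 G now [0.5701 0.246  0.1664] open 0.0854 q [ 0.29  0.11  1.7  -0.    1.34  0.47] F [-0.4  0.1 -0.5]
row [-1.211e+01 -1.000e-02  1.650e+00] [-0.001  0.001 -0.   ]
```

View pics/t3.png

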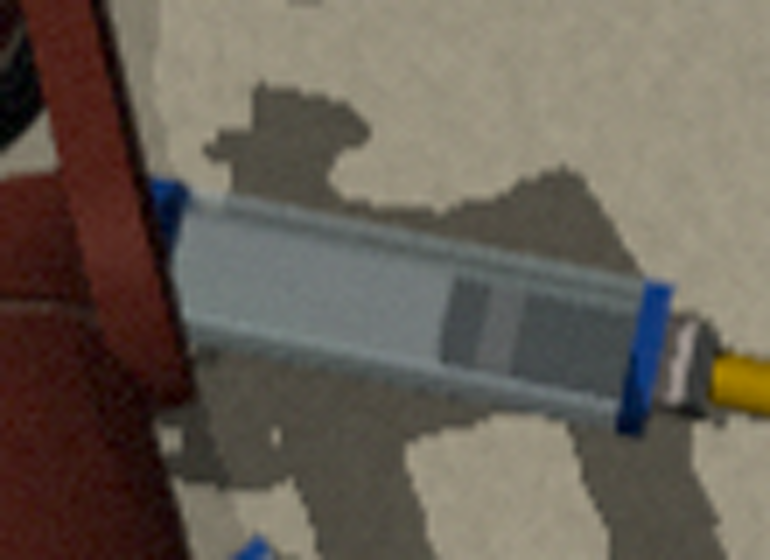

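The crop shows the tube lying flat, with the mouth band at (645,360) and the lance sticking out: a short piece of dark body and the yellow nozzle from (712,380) on. I'll measure the nozzle by colour.

Run:
```python
from h import *
im=cv2.imread('full_top.png');d=np.load('d_top.npy')
h=cv2.cvtColor(im,cv2.COLOR_BGR2HSV);m=cv2.inRange(h,(18,150,80),(35,255,255));m[:180]=0;m[260:]=0;m[:,:270]=0;m[:,330:]=0
v,u=np.nonzero(m);P=np.c_[u,v].astype(float);c=P.mean(0);e=np.linalg.svd(P-c)[2][0];s=(P-c)@e
print(len(u),c,s.min(),s.max(),e)
ends=[c+e*(s.min()-.5),c,c+e*(s.max()+.5)]
w=px2w('top',ends,z=.020);print(w.round(4),np.linalg.norm(w[2]-w[0]))
print(px2w('top',ends,depth=d).round(4))
# tube top mouth corners in crop
q=[(190+673/7,165+285/7),(190+645/7,165+432/7)]
print(px2w('top',q,z=[.046,.046]).round(4))
```

```text
166 [302.42168675 220.84939759] -11.257482225441299 11.249238295789487 [0.97320717 0.22992999]
[[ 0.5291  0.0131  0.02  ]
 [ 0.5232 -0.0148  0.02  ]
 [ 0.5173 -0.0427  0.02  ]] 0.05711094636908086
[[ 0.5273  0.0136  0.0301]
 [ 0.5231 -0.0148  0.0209]
 [ 0.5209 -0.0446 -0.0013]]
[[0.5544 0.0264 0.046 ]
 [0.5032 0.0349 0.046 ]]
```

Run:
```python
from h import *
to([.523,-.015,.09],[.19,.982],0)
to([.523,-.015,.026],[.19,.982],0)
```

```text
t 8.08 G now [0.57   0.2454 0.1662] open 0.0854 q [ 0.29  0.11  1.7  -0.    1.34  0.47] F [0.2 0.4 0.2]
row [-26.47   0.04   7.64] [-0.001  0.001  0.011]
t 8.08 G now [0.57   0.2454 0.1662] open 0.0854 q [ 0.29  0.11  1.7  -0.    1.34  0.47] F [0.2 0.4 0.2]
row [-26.46   0.05  14.04] [-0.001  0.001  0.011]
```

Request:
arm_command(plan=[[[-4,0,1,0,0,0],[-8,0,2,0,0,0.011],[-12,0,4,0,0,0.011],[-16,0,5,0,0,0.011],[-20,0,6,0,0,0.011],[-23.5,0,7,0,0,0.011],[-26,0,7.6,0,0,0.011],[-26.5,0,8.5,0,0,0.011],[-26.5,0,10.5,0,0,0.011],[-26.5,0,12.5,0,0,0.011],[-26.5,0,14,0,0,0.011],[-26.5,0,14,0,0,0.011]]])

```text
t: 9.08
tool_pos: [0.5207, -0.0146, 0.1777]
tool_rot: [-2.42, -1.994, 0.007]
contact_force: [-0.3, 0.5, -0.9]
opening: 0.0856
grip_force: 0.0
```

Request:
arm_command(plan=[[[0,0,0,0,0,0],[0,0,0,0,0,0],[0,0,0,0,0,0]]])

```text
t: 9.33
tool_pos: [0.5237, -0.0146, 0.1831]
tool_rot: [2.422, 1.998, 0.003]
contact_force: [-0.3, -0.1, -0.2]
opening: 0.0852
grip_force: 0.0
```

Run:
```python
from h import *
to([.523,-.015,.026],[.19,.982],0)
show('scene','s4.png',(210,120,380,270),4)
```

```text
t 9.33 G now [ 0.524  -0.0147  0.0284] open 0.0852 q [-0.17  0.06  2.    0.    1.07  0.02] F [-0.3 -0.1 -0.2]
row [-0.05 -0.06  0.24] [ 0.002 -0.     0.   ]
```

View pics/s4.png

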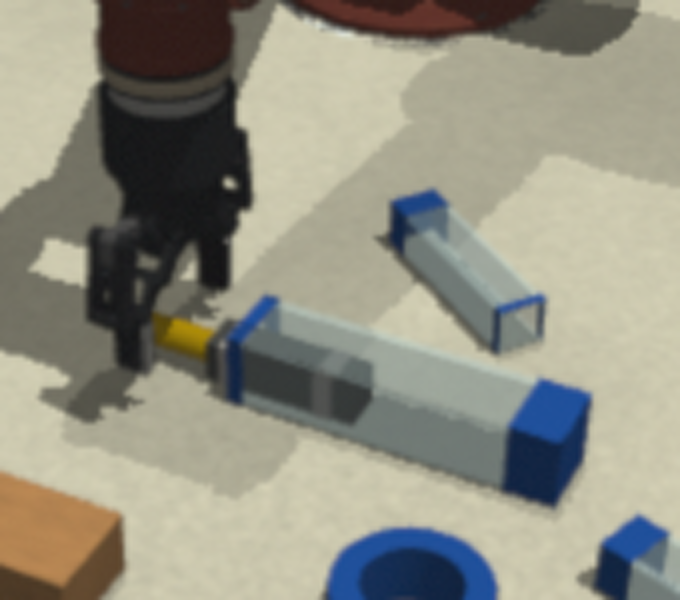

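The crop shows the open fingers straddling the yellow nozzle at (180,335), with the tube flat at right. Closing.

Request:
arm_command(plan=[[[0,0,0.2,0,0,0],[0,0,0.2,0,0,0],[0,0,0.2,0,0,0],[0,0,0.2,0,0,0],[0,0,0.2,0,0,0],[0,0,0.2,0,0,0],[0,0,0.2,0,0,0],[0,0,0.2,0,0,0],[0,0,0.2,0,0,0],[0,0,0.2,0,0,0]]], gripper=1, force=50)

```text
t: 10.22
tool_pos: [0.5231, -0.0145, 0.1798]
tool_rot: [2.423, 1.999, 0.0]
contact_force: [-0.6, -0.3, 0.8]
opening: 0.0182
grip_force: 48.8
```

Run:
```python
from h import *
to([.523-.18*.06,-.015-.983*.06,.026],[.18,.983],0)
```

```text
t 10.22 G now [ 0.5231 -0.0145  0.0251] open 0.0182 q [-0.17  0.07  2.    0.    1.07  0.02] F [-0.6 -0.3  0.8]
row [-6.04  0.06 -0.09] [ 0.   -0.   -0.01]
```

Request:
arm_command(plan=[[[-0.5,0,-0.2,0,0,0],[-1.5,0,-0.3,0,0,0],[-3,0,-0.3,0,0,0],[-4.5,0,-0.3,0,0,0],[-6,0,-0.3,0,0,0],[-7.5,0,-0.3,0,0,0],[-9,0,-0.3,0,0,0],[-10,0,-0.4,0,0,0],[-10.5,0,-0.5,0,0,0],[-10.5,0,-0.5,0,0,0],[-10.5,0,-0.5,0,0,0]]])

```text
t: 11.13
tool_pos: [0.503, -0.1178, 0.1847]
tool_rot: [-2.424, -1.999, -0.0]
contact_force: [0.6, 0.2, -1.1]
opening: 0.0178
grip_force: 48.8
```

Run:
```python
from h import *
show('scene','s5.png',(140,120,380,270),3)
to([.523-.18*.06,-.015-.983*.06,.026],[.18,.983],0)
im=cv2.imread('full_top.png')
# tray alignment from first top image
tr=[(368,195),(468,180),(479,240),(377,255)]
w=px2w('top',tr,z=.045);print(w.mean(0),(w[1]+w[2]-w[0]-w[3])/2)
```

```text
t 11.18 G now [ 0.503  -0.1174  0.0299] open 0.0184 q [-0.37  0.05  2.02  0.    1.08 -0.18] F [ 0.2  0.7 -1.6]
row [4.44 0.07 0.4 ] [-0.   -0.   -0.01]
[ 0.53597448 -0.30374595  0.045     ] [ 0.0434437  -0.24581071  0.        ]
```

View pics/s5.png

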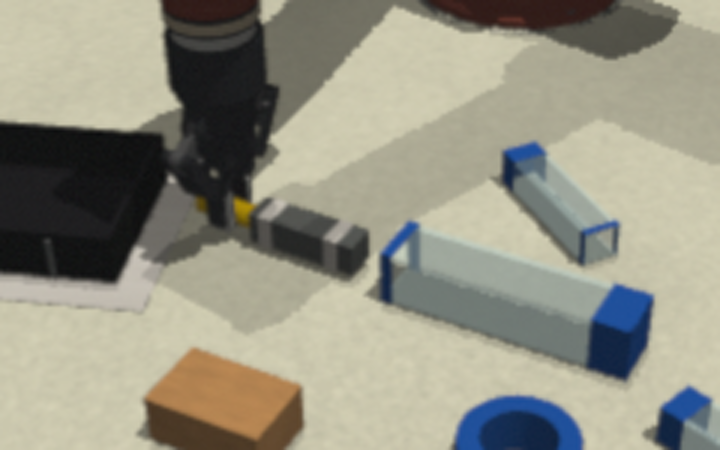

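The crop shows the lance fully drawn out at (290,235), the tube empty and flat, and the bystanders untouched. Lift, then carry it over the tray.

Request:
arm_command(plan=[[[0,0,-1,0,0,0],[0,0,-3,0,0,0],[0,0,-6,0,0,0],[0,0,-9,0,0,0],[0,0,-10,0,0,0],[0,0,-10,0,0,0],[0,0,-10,0,0,0]]])

```text
t: 11.77
tool_pos: [0.5031, -0.1173, 0.2847]
tool_rot: [2.422, 2.0, 0.001]
contact_force: [-0.3, 1.0, -1.7]
opening: 0.018
grip_force: 49.0
```

Run:
```python
from h import *
to([.544,-.350,.13],[-.174,.985],0)
```

```text
t 11.77 G now [ 0.5032 -0.1173  0.13  ] open 0.018 q [-0.37 -0.1   1.97  0.    1.27 -0.18] F [-0.3  1.  -1.7]
row [-2.208e+01  8.420e+00  1.000e-02] [ 0.001  0.    -0.365]
```

Request:
arm_command(plan=[[[-2,0.8,0,0,0,-0.04],[-5,1.9,0,0,0,-0.08],[-8,3.1,0,0,0,-0.12],[-11,4.2,0,0,0,-0.17],[-14,5.4,0,0,0,-0.22],[-17,6.5,0,0,0,-0.27],[-20,7.6,0,0,0,-0.32],[-22.1,8.4,0,0,0,-0.365],[-22.1,8.4,0,0,0,-0.365],[-22.1,8.4,0,0,0,-0.365],[-22.1,8.4,0,0,0,-0.365],[-22.1,8.4,0,0,0,-0.365]]])

```text
t: 12.77
tool_pos: [0.5432, -0.3492, 0.2829]
tool_rot: [-2.017, -2.404, -0.0]
contact_force: [0.6, 0.7, -0.9]
opening: 0.0183
grip_force: 49.0
```

Run:
```python
from h import *
to([.544,-.350,.030],[-.174,.985],0)
show('scene','s6.png',(40,70,240,220),4)
```

```text
t 12.77 G now [ 0.5429 -0.3489  0.1282] open 0.0183 q [-0.69  0.2   1.66  0.    1.28 -0.86] F [ 0.6  0.7 -0.9]
row [-0.11  0.08  9.82] [-0.002 -0.002 -0.   ]
```

View pics/s6.png

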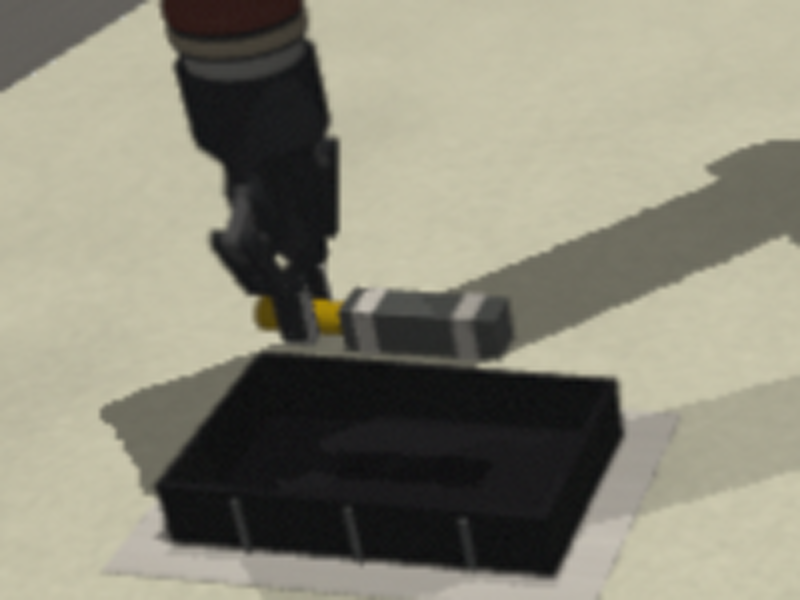

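The crop shows the lance level above the tray, its shadow in the middle of the tray floor at (420,465), and aligned with the tray. Lowering.

Request:
arm_command(plan=[[[0,0,2,0,0,0],[0,0,4,0,0,0],[0,0,6,0,0,0],[0,0,7.5,0,0,0],[0,0,8.5,0,0,0],[0,0,9.2,0,0,0],[0,0,9.6,0,0,0],[0,0,9.8,0,0,0],[0,0,9.9,0,0,0],[0,0,9.9,0,0,0],[0,0,9.9,0,0,0]]])

```text
t: 13.73
tool_pos: [0.5439, -0.3509, 0.1866]
tool_rot: [2.019, 2.405, 0.0]
contact_force: [-0.1, 0.1, 0.1]
opening: 0.0181
grip_force: 49.0
```

Run:
```python
from h import *
to([.544,-.350,.027],[-.174,.985],0)
```

```text
t 13.73 G now [ 0.5441 -0.351   0.0319] open 0.0181 q [-0.69  0.32  1.7   0.    1.12 -0.86] F [-0.1  0.1  0.1]
row [0.09 0.02 0.49] [ 0.001  0.001 -0.001]
```

Request:
arm_command(plan=[[[0,0,0.1,0,0,0],[0,0,0.2,0,0,0],[0,0,0.3,0,0,0],[0,0,0.4,0,0,0],[0,0,0.4,0,0,0],[0,0,0.4,0,0,0]]])

```text
t: 14.23
tool_pos: [0.5437, -0.3507, 0.182]
tool_rot: [2.02, 2.406, 0.0]
contact_force: [0.1, -0.0, 1.5]
opening: 0.0178
grip_force: 49.2
```

Request:
arm_command(plan=[[[0,0,0,0,0,0],[0,0,0,0,0,0],[0,0,0,0,0,0],[0,0,0,0,0,0],[0,0,0,0,0,0],[0,0,0,0,0,0]]], gripper=0)

```text
t: 14.73
tool_pos: [0.5436, -0.3506, 0.1816]
tool_rot: [-2.02, -2.406, -0.0]
contact_force: [0.1, -0.8, -0.3]
opening: 0.0425
grip_force: 0.0
```

Request:
arm_command(plan=[[[0,0,-1,0,0,0],[0,0,-3,0,0,0],[0,0,-6,0,0,0],[0,0,-9,0,0,0],[0,0,-13,0,0,0],[0,0,-17,0,0,0],[0,0,-20,0,0,0],[0,0,-20,0,0,0],[0,0,-20,0,0,0],[0,0,-20,0,0,0],[0,0,-20,0,0,0]]])

```text
t: 15.65
tool_pos: [0.5432, -0.3502, 0.3797]
tool_rot: [-2.018, -2.404, 0.0]
contact_force: [0.1, 0.5, -0.6]
opening: 0.0426
grip_force: 0.0
```

Run:
```python
from h import *
show('scene','s7.png',(40,130,460,310),1.9)
o=get_obs();print(o['t'],o['opening'],o['contact_force'])
```

```text
15.7 0.04264468108903136 [ 0.25053459  0.03046485 -0.40610862]
```

View pics/s7.png

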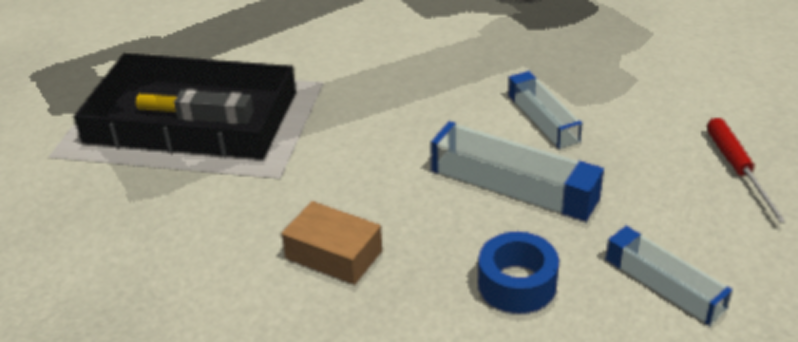

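The picture shows the lance lying flat in the tray at (195,105), the empty tube flat at (515,170), and the carton, spool and screwdriver in place. Handing in.

```bash
python3 -c "
from station import finish_job
print(finish_job())"
```

```text
the job is handed in; nothing more can be done
None
```

The job is handed in at about 16 s of the 59 s allowed, with no verdict returned: in the last picture the lance lies flat in the black tray, the empty tube lies flat on the counter, and the carton, spool and screwdriver look unmoved.

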